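Shut the red air valve in the stop box

ROBOT

A 6-joint arm with a two-finger parallel gripper is mounted at the origin on a cart in front of the work surface, level with it; the furniture and walls round the work are solid. World frame = base frame: x ahead of the robot, y to its left, z up, the work surface at z = 0. Lengths are in m, angles in rad, forces in N, time in s.
With the tool pointing down it reaches from about 0.35 to 0.95 m from the base axis. Payload 17.4 kg.
Tool frame: the origin (TCP) lies at the very end of the fingers, on their centre line; the grasp point (between the pads) lies 19 mm behind it (arm.hold_point_z is the distance from the TCP to the grasp point, in m); z points along the fingers, y is the line along which they close (so a half turn about z gives the same grasp; the last joint's range is limited). The gripper opens to 93 mm and grips with 3 to 60 N. Pads are 15 mm wide; open, the fingers measure 128 mm over their backs; the gripper's body (75 mm by 188 mm) begins 65 mm behind the grasp point.
Start: joints at [-1.318, 0.116, 1.442, -0, 1.584, -0.038], TCP at [0.194, -0.647, 0.219] pointing down, gripper open.
Joint ranges: [-2.83, 2.83], [-0.83, 2.19], [0.07, 2.5], [-1.14, 4.28], [0.01, 3], [-2.97, 2.97]. Speed limits (rad/s): [1.89, 1.89, 2.22, 3.14, 3.14, 3.14].

INTERFACE

Orientations are given as a rotation vector (axis times angle).
In Python, from cell import arm gives the robot as it stands. The module is installed in compiled form; this text tells all that it offers.
- The arm moves only by the tool drive_tool, never from a script. Its argument "motion" is a list of rows, each a list of 3 entries, a list of its own where there are three numbers: the shift along the tool's x, y, z in m, then the turn, a rotation vector about the tool's x, y, z in rad, then the opening, from -1 (shut) to 1 (fully open), so that 0 is half open. In form: [[[tx, ty, tz], [wx, wy, wz], grip], ...]. A call has 1 to 20 rows; each row shifts and turns the commanded pose from where the row before left it, along the tool's axes as they then stand; what a row does not reach is not made up. A row lasts 1/12 s, in which the tool goes at most 41.7 mm and 7.16 degrees, less where a joint would pass 70% of its speed; a pose out of reach is approached as far as the arm can. A call with a gripper value outside its range is refused whole. The fingers move at their own pace and stop on an object; "newtons" is the grip in N (left out, the last holds). Time passes only in rows, so rows that do not move let the fingers close. It gives the time, the measured TCP pose, the force, the opening and the grip force at its end, in the units of the state.
- arm.get_state(): the state, without advancing time (a new reading comes with each control period).
- arm.camera(name): name is "side" or "top" or "wrist"; returns the picture (384x512x3 uint8, blue, green, red); there is no depth.
- arm.calibration(name): a dict with "fx", "fy", "cx", "cy" (pixels), "R" (3x3) and "t" (3): a world point X has camera coordinates R X + t; the wrist camera has in their place "tool_from_camera" (4x4, takes a point from camera to tool coordinates, whose origin is the TCP and whose axes are the flange's). Camera axes: x right, y down, z forward; pixel columns grow to the right and rows downward; lengths in m; the calibration is good to about 2 mm. A picture is of the moment at which its call begins: read the wrist's pose just before it. calibration takes no time and is no camera call.
- arm.close_job(): hands the job in; it is judged then, once.
The state is a dict: "time": time; "joint_positions": joint angles; "dq": joint speeds; "joint_torque": joint torques, N m; "ee_pos": TCP position; "orientation": TCP orientation; "ft_force": force on the tool from outside, world axes, zero at the start; "wrist_torque": the same for the moment, N m; "gripper_width": finger opening in m; "finger_force": force on a finger pad.
Only numpy, scipy, OpenCV 4.12 (cv2) and the standard library are available. Lean on these libraries where they do the work, as an engineer would, in place of code of your own. Each camera call takes 0.05 s, during which the arm holds its last target. There are 200 camera calls.

TASK

Push the blue cover of the grey air stop box all the way back to uncover the two valve handles, then push the red handle round clockwise until it is fully shut, square across its pipe. Leave the cover back and the blue handle as it is, and do not knock, move or pick up any of the things standing round the box.

Things in the scene. Friction and masses are not known exactly. Their poses are not given: they have to be found in the camera images.
- valve_box: Grey compressed-air stop box fixed to the table, 135 mm deep (x), 260 wide (y), 72 tall, 6 mm walls, open on top under a sliding cover. Origin: centre of its underside; x points to its rear (away from the robot, turned up to 0.2 rad), y left, z up. Two runners (top at z 0.085, outer edges 139 mm off centre) run on behind it to 195 mm behind the centre.
- press_knob (a point): Red knob of the green lever press that stands behind the box on the left: point at the knob's centre, the press's highest and foremost part, 0.45 m above the table. The press is an obstacle: bring the arm round in front of it.
- vice_top (a point): Middle of the top of the blue bench vice in front of the box on the right, 105 mm tall, about 180 mm along x and 100 mm along y; an obstacle, nothing to do with it.
- cover (a joint): Travel of the flat blue cover in m: 0 = well fully covered, 0.115 = pushed fully back against its stop, along the box's +x, the well then quite open. It starts between 0 and 0.015. About 2.5 N of sliding friction plus 4 N per m/s; it stays where it is left. Its upper face is at z 0.080.
- cover_step (a point): Middle of the steep front face of the black ribbed push step on the cover: face 120 mm wide (y of the box), z 0.080 to 0.1025, 12 mm thick with a ramp falling away behind it. This face looks to the box's -x, 55 mm in front of the cover's centre; the box's front wall is 12 mm further forward.
- red_handle (a joint): Angle in rad of the red valve handle: 0 = open (handle along its pipe, pointing to the front, -x of the box), 1.571 = shut (handle square across its pipe, pointing to the box's left, +y) against its stop; it turns clockwise from above as it shuts. It starts between 0 and 0.25, takes about 0.1 N m to turn (2.5 N at the grip) and stays where it is left.
- red_pivot (a point): On the pivot axis of the red valve handle, at the height of the middle of its grip (z = 0.055). The red and the other valve may stand in either of two places in the box: pivots 20 mm behind the box centre, and 35 mm left or 55 mm right of it.
- red_grip (a point): Middle of the red grip sleeve: a horizontal round bar 16 mm thick (z 0.047 to 0.063) from 16 to 54 mm from the pivot; this point is 42 mm from the pivot, on the sleeve's centre line. Below it are a 16 mm pipe (top at z 0.036) and, within 36 mm of the pivot along the pipe and 17 mm across it, a brass valve body up to z 0.048.
- blue_handle (a joint): Angle in rad of the other handle, the blue one, alike in all but colour; it starts between 0 and 0.25 and must be left as it is.
- blue_pivot (a point): On the pivot axis of the blue valve handle, at the height of the middle of its grip (z = 0.055). The blue and the other valve may stand in either of two places in the box: pivots 20 mm behind the box centre, and 35 mm left or 55 mm right of it.
- blue_grip (a point): Middle of the blue grip sleeve: a horizontal round bar 16 mm thick (z 0.047 to 0.063) from 16 to 54 mm from the pivot; this point is 42 mm from the pivot, on the sleeve's centre line. Below it are a 16 mm pipe (top at z 0.036) and, within 36 mm of the pivot along the pipe and 17 mm across it, a brass valve body up to z 0.048.
- blue_spool: Bystander: spool of blue thread, 36 mm across, 60 tall, upright, left of the box (mm). Origin: centre of its underside.
- wax_cake: Bystander: yellow cake of beeswax, 37x53x20, right of the box near its front (mm). Origin: centre of its underside.
- wax_tin: Bystander: round yellow-lidded wax tin, 68 across, 34 tall, right of the box (mm). Origin: centre of its underside.
- red_clip: Bystander: red binder clip, 24x32x40, left of the box (mm). Origin: centre of its underside.
- tape_ring: Bystander: roll of blue-violet tape, 111 across, 24 tall, lying flat on the table to the right of the vice (mm). Origin: centre of its underside.

How it is judged:
By the outcome, as a careful person would: the job done as asked, in the order asked, and still so for the second after the job is handed in, with the robot touching nothing.
It also fails if it takes over 48 s, if anything falls off the work surface, if the arm or the gripper's body presses on something with over 40 N, if the wrist force passes 120 N, or if a joint passes its speed limit or range.

## Working session

There is one attempt and no reset: what is moved stays moved. The work goes in short steps, Python scripts to look and compute and a tool call to move; the robot and the scene stay as the last step left them, time stands still between calls to the robot, and variables do not carry over. Pictures are saved under pics/ and viewed, at most 10 in all, crops included, and the job is handed in when it is done.

Besides the shell and the picture viewer there is one more tool, called as a command line: name --argument value ..., lists and objects as JSON in quotes. drive_tool: Moves the arm, as the interface text tells. Its arguments: {"type":"object","properties":{"motion":{"type":"array","items":{"type":"array"}},"newtons":{"type":"number"}},"required":["motion"]}

```bash
mkdir -p pics
python3 - <<'E'
from cell import arm
import cv2
s=arm.get_state(); print({k:s[k] for k in ("time","ee_pos","orientation","gripper_width","ft_force")})
for n in ("top","side"):
    cv2.imwrite(f"pics/{n}0.png",cv2.resize(arm.camera(n),(800,600),interpolation=cv2.INTER_CUBIC))
    print(n,arm.calibration(n))
print(arm.calibration("wrist"))
E
```

```text
{'time': 0.0, 'ee_pos': array([ 0.19344814, -0.64647704,  0.21794093]), 'orientation': array([-3.10733579e+00, -4.54964577e-01,  1.54649890e-04]), 'gripper_width': 0.09288214979893544, 'ft_force': array([-0.33427649, -0.3476266 , -0.79739946])}
top {'fx': 490.83688527864985, 'fy': 490.83688527864985, 'cx': 252.89002275359698, 'cy': 191.86446272805523, 'R': array([[-0.02966671, -0.99955074, -0.00426651],
       [-0.9949745 ,  0.02993872, -0.09554798],
       [ 0.09563279,  0.00141048, -0.99541568]]), 't': array([-0.0292818 ,  0.60108457,  1.68678038])}
side {'fx': 483.6989757638423, 'fy': 483.6989757638423, 'cx': 244.49093726896677, 'cy': 197.14783931701962, 'R': array([[-0.93816052, -0.34598431,  0.01223552],
       [-0.13659506,  0.33744931, -0.93138056],
       [ 0.31811419, -0.87545578, -0.36384136]]), 't': array([0.52041888, 0.3465664 , 1.4110042 ])}
{'fx': 270.4605835795282, 'fy': 270.4605835795282, 'cx': 256.86734604421406, 'cy': 196.13940059994894, 'tool_from_camera': array([[-1.00104773e-03, -9.62333043e-01, -2.71871500e-01,
         7.52074753e-02],
       [ 9.99999459e-01, -8.86334112e-04, -5.44737424e-04,
        -3.87805078e-04],
       [ 2.83249839e-04, -2.71871898e-01,  9.62333409e-01,
        -1.64808076e-01],
       [ 0.00000000e+00,  0.00000000e+00,  0.00000000e+00,
         1.00000000e+00]])}
```

View pics/top0.png

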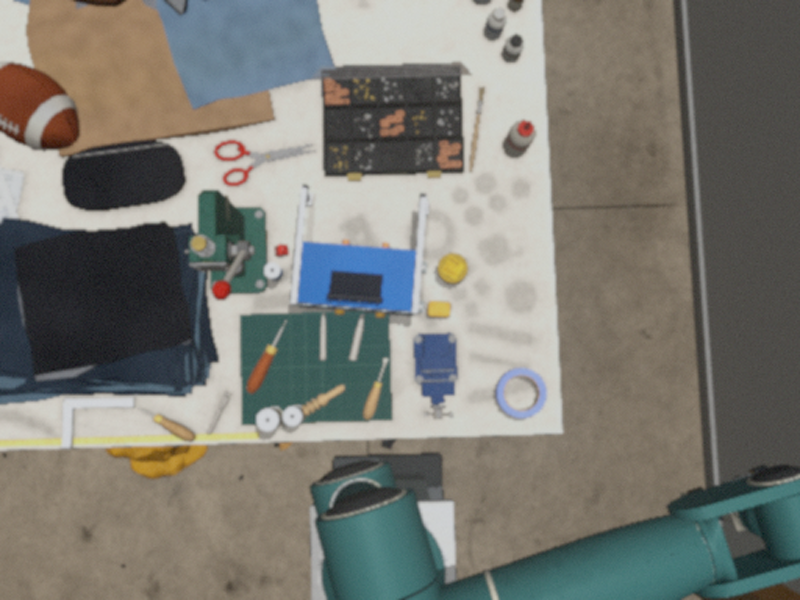

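View pics/side0.png

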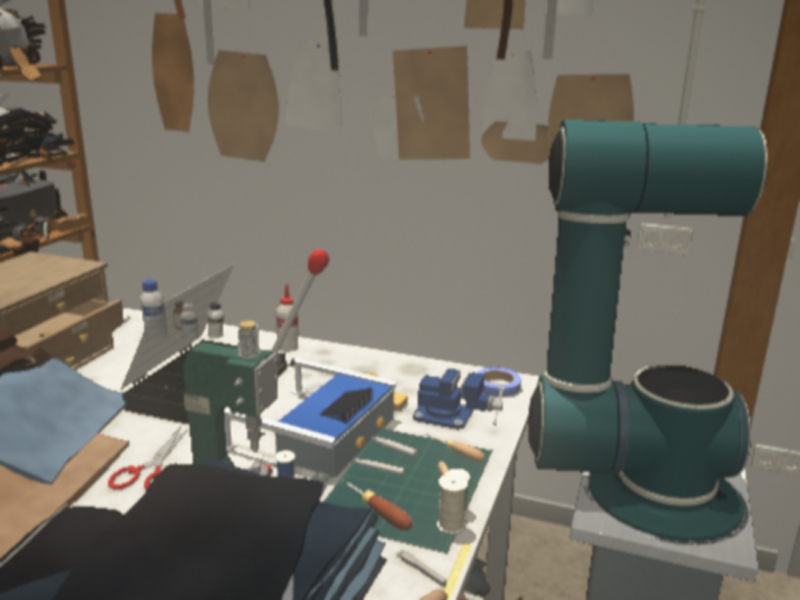

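The top view shows the cover (297–417, 242–312), the black step with its front edge at about (329,299)–(380,302), the press knob at (221,289), the vice at (436,362) and the tin, cake and tape on the right. Next is an enlarged crop.

Run:
```python
from cell import arm
import cv2
im=arm.camera("top")[112:262,125:325]  # x0=125,y0=112
cv2.imwrite("pics/crop1.png",cv2.resize(im,(800,600),interpolation=cv2.INTER_CUBIC))
```

```text
(no output)
```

View pics/crop1.png

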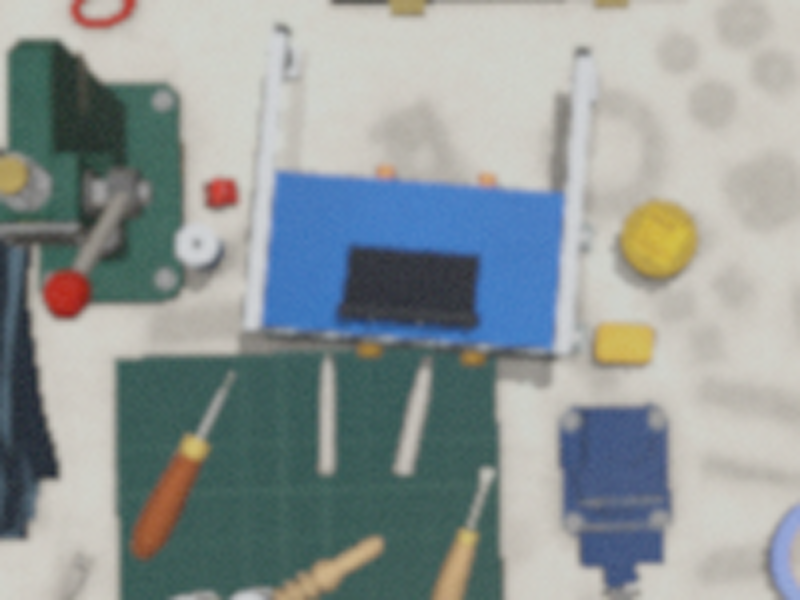

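```bash
cat > h.py <<'E'
import numpy as np
from cell import arm
def ray(name,u,v):
    c=arm.calibration(name); d=np.array([(u-c["cx"])/c["fx"],(v-c["cy"])/c["fy"],1.])
    return -c["R"].T@c["t"], c["R"].T@d
def pt(name,u,v,z):
    o,d=ray(name,u,v); return o+d*(z-o[2])/d[2]
def top(u,v,z,x0=125,y0=112,k=4): return pt("top",x0+(u+.5)/k-.5,y0+(v+.5)/k-.5,z)
E
python3 - <<'E'
from h import *
P=dict(runLf=(246,330,.085),runLr=(275,28,.085),runRf=(576,352,.085),runRr=(592,50,.085),
stepL=(338,320,.08),stepR=(477,328,.08),stepLt=(341,307,.1025),stepRt=(479,315,.1025),covRL=(276,172,.08),covRR=(565,192,.08),covFL=(262,328,.08),covFR=(556,348,.08),
knob=(67,293,.45),vice=(616,463,.105),viceFL=(562,412,.105),viceFR=(665,408,.105),viceB=(665,530,.105),viceHandle=(622,590,.06),cake=(624,344,.02),tin=(659,240,.034),spool=(197,244,.06),clip=(221,192,.04))
W={k:top(*v) for k,v in P.items()}
for k,v in W.items(): print(k,v.round(4))
for a,b in (("runLf","runLr"),("runRf","runRr"),):
    d=W[b]-W[a]; print(np.linalg.norm(d),np.arctan2(d[1],d[0]))
for a,b in (("stepR","stepL"),("stepRt","stepLt"),("covRR","covRL"),("runRf","runLf"),("runRr","runLr")):
    d=W[a]-W[b]; print(a,np.linalg.norm(d),np.arctan2(d[0],-d[1]))
o,d=ray("side",318/1.5625,262/1.5625); kz=o+d*(.45-o[2])/d[2]; print("knob side",kz)
E
```

```text
runLf [0.5936 0.1785 0.085 ]
runLr [0.853  0.1493 0.085 ]
runRf [ 0.5666 -0.0996  0.085 ]
runRr [ 0.8254 -0.1218  0.085 ]
stepL [0.6003 0.101  0.08  ]
stepR [ 0.5899 -0.0166  0.08  ]
stepLt [0.6089 0.0963 0.1025]
stepRt [ 0.5987 -0.019   0.1025]
covRL [0.7289 0.1513 0.08  ]
covRR [ 0.7041 -0.0948  0.08  ]
covFL [0.5954 0.1656 0.08  ]
covFR [ 0.5709 -0.0829  0.08  ]
knob [0.5868 0.2458 0.45  ]
vice [ 0.4718 -0.1291  0.105 ]
viceFL [ 0.5154 -0.0857  0.105 ]
viceFR [ 0.5162 -0.1714  0.105 ]
viceB [ 0.4154 -0.1676  0.105 ]
viceHandle [ 0.3655 -0.1326  0.06  ]
cake [ 0.5776 -0.1439  0.02  ]
tin [ 0.6667 -0.1769  0.034 ]
spool [0.6717 0.223  0.06  ]
clip [0.7197 0.2046 0.04  ]
0.2609787789373401 -0.11216784606057384
0.25975449216878826 -0.08548802625789838
stepR 0.11807799108153805 -0.08778756394698503
stepRt 0.1157110896248588 -0.08827071482090729
covRR 0.24740589428140006 -0.10023120276337029
runRf 0.27941441398241473 -0.09680571398755257
runRr 0.27246831105057145 -0.10124708295737872
knob side [0.58701649 0.23010275 0.45      ]
```

drive_tool --motion '[[[0,0,0],[0,0,0.097],-1],[[0,0,0],[0,0,0.097],-1],[[0,0,0],[0,0,0.097],-1],[[0,0,0],[0,0,0.097],-1],[[0,0,0],[0,0,0],-1],[[0,0,0],[0,0,0],-1]]' --newtons 20

```text
time: 0.65
ee_pos: [0.1935, -0.6466, 0.2184]
orientation: [-3.138, 0.148, 0.0]
ft_force: [0.5, -0.0, -0.3]
gripper_width: 0.0571
finger_force: 0.0
```

drive_tool --motion '[[[0.0147,-0.036,0],[0,0,0],-1],[[0.0147,-0.036,0],[0,0,0],-1],[[0.0147,-0.036,0],[0,0,0],-1],[[0.0147,-0.036,0],[0,0,0],-1],[[0.0147,-0.036,0],[0,0,0],-1],[[0.0147,-0.036,0],[0,0,0],-1],[[0.0147,-0.036,0],[0,0,0],-1],[[0.0147,-0.036,0],[0,0,0],-1],[[0.0147,-0.036,0],[0,0,0],-1],[[0.0147,-0.036,0],[0,0,0],-1],[[0.0147,-0.036,0],[0,0,0],-1],[[0.0147,-0.036,0],[0,0,0],-1],[[0.0147,-0.036,0],[0,0,0],-1],[[0.0147,-0.036,0],[0,0,0],-1],[[0.0147,-0.036,0],[0,0,0],-1],[[0.0147,-0.036,0],[0,0,0],-1],[[0.0147,-0.036,0],[0,0,0],-1],[[0.0147,-0.036,0],[0,0,0],-1],[[0.0147,-0.036,0],[0,0,0],-1],[[0,0,0],[0,0,0],-1]]'

```text
time: 2.32
ee_pos: [0.5395, 0.0118, 0.2181]
orientation: [-3.137, 0.141, 0.001]
ft_force: [1.0, -0.6, 0.7]
gripper_width: 0.0002
finger_force: 0.0
```

Run:
```python
from h import *
import cv2
s=arm.get_state(); print(s["joint_positions"].round(2),s["ee_pos"],s["orientation"])
w=cv2.resize(arm.camera("wrist"),(400,300)); si=cv2.resize(arm.camera("side"),(400,300)); t=arm.camera("top")
im=np.zeros((600,800,3),np.uint8); im[:300,:400]=w; im[:300,400:]=si; im[300:,:400]=cv2.resize(t,(400,300)); im[300:,400:]=cv2.resize(t[112:262,125:325],(400,300))
cv2.imwrite("pics/c2.png",im)
```

```text
[-0.03 -0.18  1.73  0.    1.59  1.63] [0.53951397 0.01184278 0.21814861] [-3.13711935e+00  1.40507750e-01  6.30245347e-04]
```

View pics/c2.png

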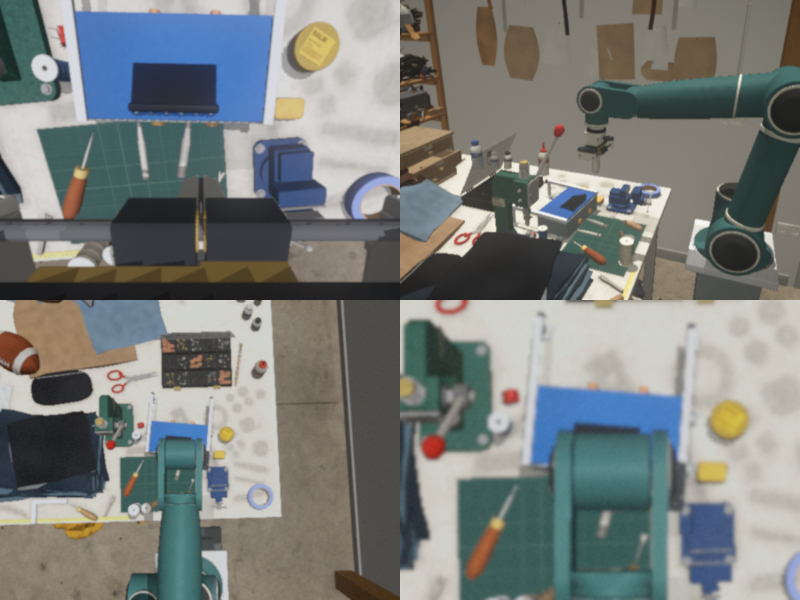

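The wrist picture (upper left) shows the closed fingers at about (200,180–205) and, clear ahead, the step with its front face at (129,109)–(218,110). The arm is well clear of the press knob. I'll cross-check the step from the wrist camera.

```bash
cat >> h.py <<'E'
from scipy.spatial.transform import Rotation as Ro
def wr(u,v,z,s,k=512/400):
    c=arm.calibration("wrist"); u=(u+.5)*k-.5; v=(v+.5)*k-.5
    R=Ro.from_rotvec(s["orientation"]).as_matrix(); T=c["tool_from_camera"]
    o=R@T[:3,3]+s["ee_pos"]; d=R@T[:3,:3]@np.array([(u-c["cx"])/c["fx"],(v-c["cy"])/c["fy"],1.])
    return o+d*(z-o[2])/d[2]
yaw=-.097; ex=np.array([np.cos(yaw),np.sin(yaw)]); ey=np.array([-ex[1],ex[0]]); O=np.array([.646,.033])
def box(p): d=np.asarray(p)[:2]-O; return np.array([d@ex,d@ey])
E
python3 - <<'E'
from h import *
s=arm.get_state()
for n,a in dict(stL=(129,111,.08),stR=(218,112,.08),stLt=(131,102,.1025),stRt=(217,103,.1025),frL=(84,122,.08),frR=(268,123,.08),reL=(82,13,.08),reR=(272,12,.08)).items():
    p=wr(*a,s); print(n,p.round(4),box(p).round(4))
print("tcp",box(s["ee_pos"]))
E
```

```text
stL [0.5982 0.1032 0.08  ] [-0.0544  0.0653]
stR [ 0.5849 -0.0218  0.08  ] [-0.0555 -0.0604]
stLt [0.6103 0.0909 0.1025] [-0.0411  0.0541]
stRt [ 0.5985 -0.0197  0.1025] [-0.0421 -0.057 ]
frL [0.589  0.1703 0.08  ] [-0.07    0.1311]
frR [ 0.5626 -0.092   0.08  ] [-0.0709 -0.1325]
reL [0.7232 0.1394 0.08  ] [0.0666 0.1134]
reR [ 0.7017 -0.0981  0.08  ] [ 0.0681 -0.1251]
tcp [-0.10526001 -0.03627063]
```

drive_tool --motion '[[[0,-0.02,0.02],[0,0,0.006],-1],[[0,-0.018,0.03],[0,0,0],-1],[[0,0,0.03],[0,0,0],-1],[[0,0,0.03],[0,0,0],-1],[[0,0,0.02],[0,0,0],-1],[[0,0,0],[0,0,0],-1],[[0,0,0],[0,0,0],-1]]'

```text
time: 3.05
ee_pos: [0.5412, 0.0437, 0.0887]
orientation: [3.137, -0.163, -0.002]
ft_force: [-0.1, -0.6, 1.1]
gripper_width: 0.0001
finger_force: 0.0
```

drive_tool --motion '[[[0.012,0,0],[0,0,0],-1],[[0.012,0,0],[0,0,0],-1],[[0.012,0,0],[0,0,0],-1],[[0.006,0,0],[0,0,0],-1],[[0.006,0,0],[0,0,0],-1],[[0.008,0,0],[0,0,0],-1],[[0.008,0,0],[0,0,0],-1],[[0.008,0,0],[0,0,0],-1],[[0.008,0,0],[0,0,0],-1],[[0.008,0,0],[0,0,0],-1],[[0.008,0,0],[0,0,0],-1],[[0.008,0,0],[0,0,0],-1],[[0.008,0,0],[0,0,0],-1]]'

```text
time: 4.13
ee_pos: [0.6538, 0.0331, 0.0885]
orientation: [3.137, -0.162, -0.0]
ft_force: [-3.7, -1.0, 1.6]
gripper_width: 0.0006
finger_force: 1.4
```

drive_tool --motion '[[[0.008,0,0],[0,0,0],-1],[[0.008,0,0],[0,0,0],-1],[[0.008,0,0],[0,0,0],-1],[[0.008,0,0],[0,0,0],-1],[[0.004,0,0],[0,0,0],-1],[[0.003,0,0],[0,0,0],-1],[[0.002,0,0],[0,0,0],-1]]'

```text
time: 4.72
ee_pos: [0.6941, 0.029, 0.0885]
orientation: [3.137, -0.162, -0.0]
ft_force: [-2.5, -1.3, -0.7]
gripper_width: 0.0003
finger_force: 1.3
```

drive_tool --motion '[[[0.002,0,0],[0,0,0],-1],[[0.002,0,0],[0,0,0],-1],[[0.001,0,0],[0,0,0],-1],[[0.001,0,0],[0,0,0],-1]]'

```text
time: 5.05
ee_pos: [0.6953, 0.0288, 0.0885]
orientation: [3.137, -0.162, -0.018]
ft_force: [-54.7, 0.2, 23.9]
gripper_width: 0.0005
finger_force: 27.3
```

drive_tool --motion '[[[-0.006,0,0],[0,0,0],-1],[[-0.01,0,0],[0,0,0],-1],[[-0.015,0,-0.02],[0,0,0],-1],[[-0.025,0,-0.03],[0,0,0],-1],[[-0.025,0,-0.03],[0,0,0],-1],[[-0.03,0,-0.02],[0,0,0],-1],[[-0.03,0,0],[0,0,0],-1],[[0,0,0],[0,0,0],-1],[[0,0,0],[0,0,0],-1]]'

```text
time: 5.8
ee_pos: [0.5589, 0.0433, 0.1896]
orientation: [-3.137, 0.161, -0.004]
ft_force: [0.5, 0.7, 0.5]
gripper_width: 0.0005
finger_force: 0.0
```

Run:
```python
from h import *
import cv2
s=arm.get_state(); print(s["joint_positions"].round(2),s["ee_pos"],s["orientation"],s["ft_force"])
w=arm.camera("wrist")[:300,56:456]
cv2.imwrite("pics/w3.png",cv2.resize(w,(800,600),interpolation=cv2.INTER_CUBIC))
```

```text
[ 0.03 -0.13  1.73  0.    1.54  1.71] [0.55887953 0.0432717  0.18964972] [-3.13702944  0.16114283 -0.00438709] [0.4861271  0.73610252 0.48152314]
```

View pics/w3.png

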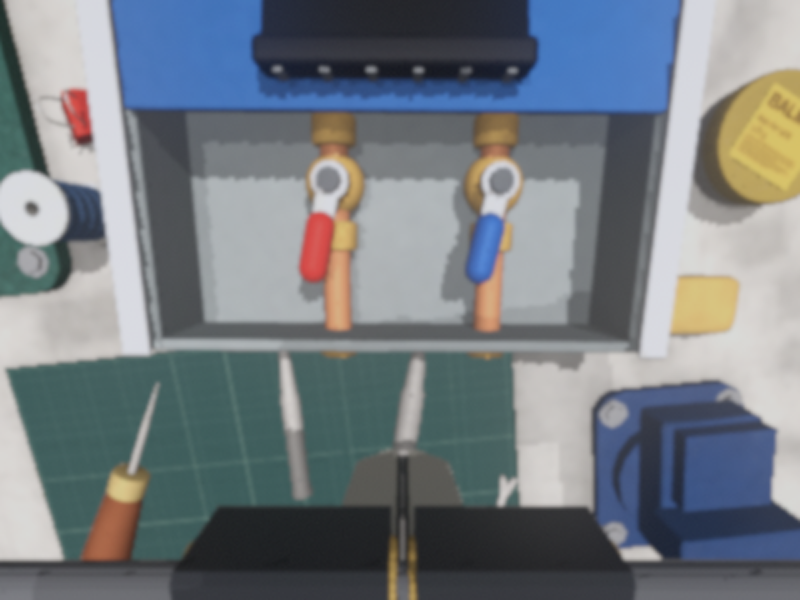

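The cover is back and the well open. The red handle is on the left (pivot about (330,182), sleeve (320,215)–(313,278)) and the blue on the right (pivot (499,183), sleeve (489,215)–(480,278)).

Run:
```python
from h import *
s=arm.get_state()
def q(u,v,z):  # crop px ->
    return wr((u+.5)/2-.5+56,(v+.5)/2-.5,z,s,k=1)
for n,a in dict(rp=(330,181,.063),rg0=(320,213,.055),rg1=(313,279,.055),bp=(499,181,.063),bg0=(490,214,.055),bg1=(480,280,.055),stepL=(258,76,.08),stepR=(534,78,.08),runLf=(122,355,.085),runRf=(666,357,.085),frontwallL=(160,345,.072),frontwallR=(630,348,.072),tip=(403,455,s["ee_pos"][2])).items():
    p=q(*a); print(n,p.round(4),box(p).round(4))
print("tcp",box(s["ee_pos"]))
```

```text
rp [0.6666 0.069  0.063 ] [0.0171 0.0378]
rg0 [0.6525 0.0773 0.055 ] [0.0022 0.0447]
rg1 [0.6192 0.086  0.055 ] [-0.0318  0.0501]
bp [ 0.6578 -0.0157  0.063 ] [ 0.0165 -0.0473]
bg0 [ 0.6427 -0.0115  0.055 ] [ 0.0011 -0.0446]
bg1 [ 0.6093 -0.004   0.055 ] [-0.0329 -0.0404]
stepL [0.7121 0.0932 0.08  ] [0.06   0.0663]
stepR [ 0.6983 -0.0308  0.08  ] [ 0.0583 -0.0585]
runLf [0.5933 0.1828 0.085 ] [-0.0669  0.144 ]
runRf [ 0.5638 -0.0913  0.085 ] [-0.0698 -0.1317]
frontwallL [0.5946 0.1687 0.072 ] [-0.0643  0.13  ]
frontwallR [ 0.5672 -0.0784  0.072 ] [-0.0676 -0.1185]
tip [0.5669 0.0424 0.1891] [-0.0797  0.0017]
tcp [-0.08703048  0.00168493]
```

drive_tool --motion '[[[0.027,0,0],[0,0,0],-1],[[0.026,0,0.02],[0,0,0],-1],[[0,0,0.03],[0,0,0],-1],[[0,0,0.03],[0,0,0],-1],[[0,0,0.025],[0,0,0],-1],[[0,0,0.015],[0,0,0],-1],[[0,0,0.01],[0,0,0],-1],[[0,0,0.006],[0,0,0],-1],[[0,0,0.0025],[0,0,0],-1],[[0,0,0],[0,0,0],-1],[[0,0,0],[0,0,0],-1]]'

```text
time: 6.77
ee_pos: [0.6129, 0.0375, 0.0511]
orientation: [-3.137, 0.162, -0.002]
ft_force: [-0.6, -0.2, 0.8]
gripper_width: 0.0005
finger_force: 0.0
```

Run:
```python
from h import *
import cv2
s=arm.get_state(); print(s["ee_pos"],box(s["ee_pos"]),s["orientation"],s["ft_force"])
w=arm.camera("wrist")[:300,56:456]
cv2.imwrite("pics/w4.png",cv2.resize(w,(800,600),interpolation=cv2.INTER_CUBIC))
```

```text
[0.61289103 0.03749207 0.0511066 ] [-0.03338838  0.00126441] [-3.13729839e+00  1.62079534e-01 -1.93929386e-03] [-0.58525842 -0.21185376  0.75828991]
```

View pics/w4.png

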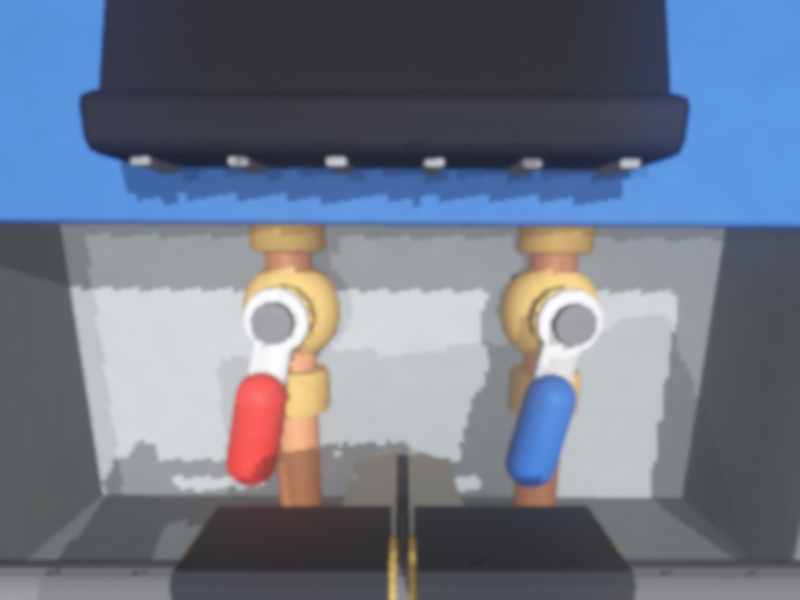

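The fingers (345–465 at v≈500) are down between the handles, about 20 mm from the red sleeve and 15 mm from the blue. Now I'll sweep the red one round.

drive_tool --motion '[[[0,-0.008,0],[0,0,0],-1],[[-0.001,-0.007,0],[0,0,0],-1],[[0,-0.007,0],[0,0,0],-1],[[0.0005,-0.0044,0],[0,0,0],-1],[[0.0006,-0.0044,0],[0,0,0],-1],[[0.0012,-0.0043,0],[0,0,0],-1],[[0.0016,-0.0042,0],[0,0,0],-1],[[0.002,-0.004,0],[0,0,0],-1],[[0.0024,-0.0038,0],[0,0,0],-1],[[0.0028,-0.0035,0],[0,0,0],-1],[[0.0031,-0.0032,0],[0,0,0],-1]]'

```text
time: 7.73
ee_pos: [0.6312, 0.09, 0.0501]
orientation: [-3.137, 0.162, 0.0]
ft_force: [-3.6, -0.7, 2.4]
gripper_width: 0.0005
finger_force: 2.1
```

drive_tool --motion '[[[0.0034,-0.0028,0],[0,0,0],-1],[[0.0037,-0.0025,0],[0,0,0],-1],[[0.0039,-0.0021,0],[0,0,0],-1],[[0.0041,-0.0017,0],[0,0,0],-1],[[0.0037,-0.0012,0],[0,0,0],-1],[[0.0025,-0.0008,0],[0,0,0],-1]]'

```text
time: 8.23
ee_pos: [0.6537, 0.0987, 0.05]
orientation: [-3.137, 0.162, 0.0]
ft_force: [-3.8, 0.8, 0.2]
gripper_width: 0.0006
finger_force: 2.0
```

drive_tool --motion '[[[0.0015,0,0],[0,0,0],-1],[[0.001,0,0],[0,0,0],-1],[[0,0,0],[0,0,0],-1]]'

```text
time: 8.48
ee_pos: [0.6549, 0.0986, 0.0499]
orientation: [-3.137, 0.162, 0.004]
ft_force: [-12.7, 4.7, 4.8]
gripper_width: 0.0003
finger_force: 6.5
```

drive_tool --motion '[[[0.001,0,0],[0,0,0],-1],[[0,0,0],[0,0,0],-1]]'

```text
time: 8.65
ee_pos: [0.6552, 0.0986, 0.0499]
orientation: [-3.137, 0.162, 0.007]
ft_force: [-18.4, 5.5, 7.4]
gripper_width: 0.0003
finger_force: 10.1
```

drive_tool --motion '[[[-0.008,0,0],[0,0,0],-1],[[-0.01,0,0],[0,0,0],-1],[[0,0,-0.015],[0,0,0],-1],[[0,0,-0.03],[0,0,0],-1],[[0,0,-0.03],[0,0,0],-1],[[0,0.01,-0.03],[0,0,0],-1],[[-0.025,0.02,-0.03],[0,0,0],-1],[[-0.03,0.025,0],[0,0,0],-1],[[-0.02,0,0],[0,0,0],-1],[[0,0,0],[0,0,0],-1]]'

```text
time: 9.48
ee_pos: [0.558, 0.0531, 0.1862]
orientation: [-3.137, 0.164, -0.005]
ft_force: [-0.5, 0.6, 0.1]
gripper_width: 0.0004
finger_force: 0.0
```

Run:
```python
from h import *
import cv2
s=arm.get_state(); print(s["ee_pos"],s["orientation"],s["ft_force"])
w=arm.camera("wrist")[:300,56:456]
cv2.imwrite("pics/w5.png",cv2.resize(w,(800,600),interpolation=cv2.INTER_CUBIC))
```

```text
[0.55799071 0.05313977 0.18622193] [-3.1371679   0.1638242  -0.00510624] [-0.5296015   0.61657639  0.07769908]
```

View pics/w5.png

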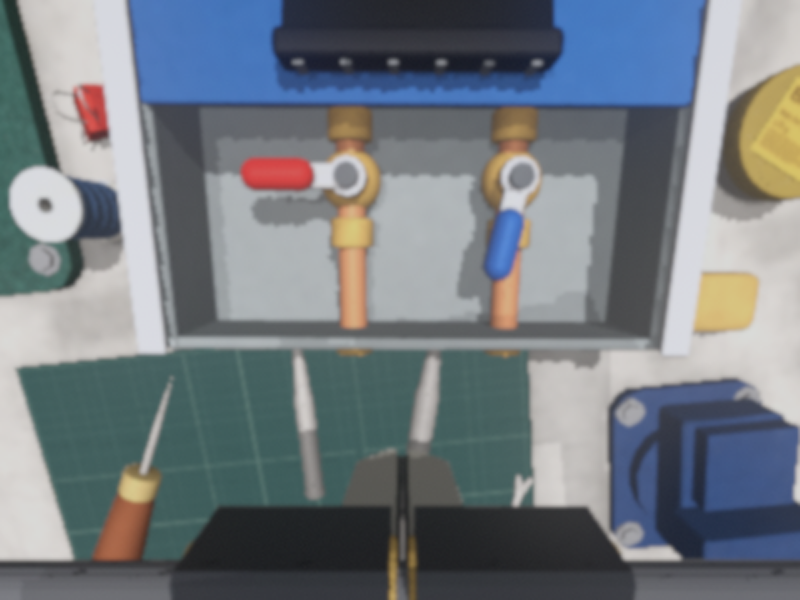

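The red handle now lies square across its pipe, with its sleeve at (245–310,174) pointing left. The cover is still back, and the blue handle and the bystanders look unmoved. I'm handing the job in.

```bash
python3 -c "
from cell import arm
print(arm.close_job())"
```

```text
the job is handed in; nothing more can be done
None
```

The cover is pushed fully back, the red handle is shut square across its pipe, and in the last picture the blue handle and the bystanders in view look unmoved; the job was handed in at about 9.5 s, with no verdict returned.

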